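Spare tray over the tile tray, on its ledges

TASK

The long tray standing flat on the card table has game tiles in it. Draw the upper of the two nested spare trays out of the sloping wooden cradle, leaving the other tray there, turn it end for end to the tile tray, half a turn from the way it would nest, and set it squarely on top so that it rests on the ledges instead of sinking onto the tiles. The ledges may be set higher or lower, so feel for them: lower it gently until it rests there while you still hold it, then let go. Leave the tile tray, the other spare tray and everything else where they are.

Things in the scene. Friction and masses are not known exactly. Their poses are not given: they have to be found in the camera images.
- spare: upper spare tray, to be moved: grey plastic, 66 mm high, wall 2.4 mm, tapered: 148 x 52 mm at its underside, 161 x 65 at the rim (half-width 26 mm + 0.1 x height). Origin: centre of underside; x along its length, y across, z out of its mouth. Empty, 0.12 to 0.23 kg. Starts tilted 30 deg about x: z leans toward the robot, +y points down the slope. The nest holds it with 1 mm play. Grooves outside its long walls at x = +52, -28 mm
- lower_spare: lower spare tray, same shape and axes, loose in the cradle, 0.16 kg. The upper one is nested in it the same way round, 36 mm further along z, so the upper one's top 36 mm of wall stand free and it draws out straight along its own z
- loaded: tile tray, same shape and axes, loose on the table, 0.24 to 0.39 kg; its x heads ahead of the robot (within 0.6 rad). Its ledges (each 16 x 9 mm, inside both long walls at x = +52, -28 mm) are stiff clips, all at one unmeasured height from 48 to 60 mm. A tray the same way round nests; with x opposed it rests on the ledges inside the rim, origin at their height on this tray's axis, play 2.5 to 4 mm
- cradle: wooden cradle fixed to the table, about 90 x 200 mm, 70 mm high, with a 30 degree slope that faces the robot (its -x side is the low side, x rises up the slope) and a front board square to the slope, 34 mm high above it. Origin: centre of its footprint on the table
- tile0: white and green game tile, 20 x 26 x 36 mm high, 30 g, loose, standing in the tile tray; its top is 38 mm above the tray's underside. Origin: centre of its underside
- tile1: white and green game tile, 20 x 26 x 36 mm high, 30 g, loose, standing in the tile tray; its top is 38 mm above the tray's underside. Origin: centre of its underside
- tile2: white and green game tile, 20 x 26 x 36 mm high, 30 g, loose, standing in the tile tray; its top is 38 mm above the tray's underside. Origin: centre of its underside
- tile3: white and green game tile, 20 x 26 x 36 mm high, 30 g, loose, standing in the tile tray; its top is 38 mm above the tray's underside. Origin: centre of its underside
- mug: white mug, 72 mm across, 85 mm high, a bystander, loose. Origin: its underside, at the middle
- ashtray: glass ashtray, 96 mm across, 22 mm high, a bystander, loose. Origin: its underside, at the middle
- cards: card box, 92 x 66 x 24 mm high, a bystander, loose. Origin: its underside, at the middle
- jar: amber jar, 62 mm across, 85 mm high, a bystander, loose. Origin: its underside, at the middle
- tin: steel tin, 66 mm across, 95 mm high, a bystander, loose. Origin: its underside, at the middle
- marker: marker pen lying flat, 128 mm long, 18 mm thick; origin 45 mm from its plain end, a bystander, loose
- bowl: blue bowl, 100 mm across, 45 mm high, a bystander, loose. Origin: its underside, at the middle

How it is judged:
By the outcome, as a careful person would: the job done as asked, in the order asked, and still so for the second after the job is handed in, with the robot touching nothing.
It also fails if it takes over 48 s, if anything falls off the work surface, if the arm or the gripper's body presses on something with over 40 N, if the wrist force passes 120 N, or if a joint passes its speed limit or range.

ROBOT

A 6-joint arm with a two-finger parallel gripper is mounted at the origin on the work surface. World frame = base frame: x ahead of the robot, y to its left, z up, the work surface at z = 0. Lengths are in mm, angles in rad, forces in N, time in s.
With the tool pointing down it reaches from about 275 to 750 mm from the base axis. Payload 10.2 kg.
Tool frame: the origin (TCP) lies where the fingers leave the gripper's body, on its centre line; the fingertips stand 73 mm ahead of it and the grasp point (between the pads) lies 54 mm ahead of it; z points along the fingers, y is the line along which they close (so a half turn about z gives the same grasp; the last joint's range is limited). The gripper opens to 85 mm and grips with 20 to 120 N. Pads are 22 mm wide; open, the fingers measure 114 mm over their backs; the gripper's body (76 mm by 85 mm) begins 54 mm behind the grasp point. The pads swing forward as they close: fully open they stand 13 mm farther back than shut.
Start: joints at [-1.396, 0.313, 1.498, -0, 1.331, -0.223], TCP at [203.368, -484.018, 303.894] pointing down, gripper open.
Joint ranges: [-2.94, 2.94], [-0.97, 2.17], [0.19, 2.56], [-1.23, 4.37], [0.02, 3.11], [-2.88, 2.88]. Speed limits (rad/s): [2.39, 2.39, 3.01, 3.14, 3.14, 3.14].

INTERFACE

Orientations are given as a unit quaternion [w, x, y, z].
In Python, from rig import ctrl gives the robot as it stands.
- The arm moves only by the shell command python3 -m creep 'ROWS' [OPENING] [FORCE]. ROWS is JSON, a list that holds one entry, the list of rows, each a list of 6 numbers: the shift along the world's x, y, z in units of 25 mm (1.0 is 25 mm), then the turn, a rotation vector about the world's x, y, z in units of 5 degrees (1.0 is 5 degrees). In form: [[[x, y, z, ax, ay, az], ...]]. A call has 1 to 20 rows; each row is the pose to reach, as a shift and turn from the pose commanded when the call began; what a row does not reach only later rows make up. A row lasts 1/12 s, in which the tool goes at most 41.7 mm and 7.16 degrees, less where a joint would pass 70% of its speed; a pose out of reach is approached as far as the arm can. A call with a gripper value outside its range is refused whole. OPENING is the finger opening in mm, from 0 to 85.4, set as the call begins (- or left out, the last holds). The fingers move at their own pace and stop on an object; FORCE is the grip in N (left out, the last holds). Time passes only in rows, so rows that repeat a pose let the fingers close. It gives the time, the measured TCP pose, the force, the opening and the grip force at its end, in the units of the state.
- ctrl.sense(): the state, without advancing time (a new reading comes with each control period).
- ctrl.capture(name): name is "side" or "top"; returns a dict with "image" (420x560x3 uint8, red, green, blue), "fx", "fy", "cx", "cy" (pixels), "k1" (the pictures are not rectified: a ray, as slopes to the right and down, at radius r is drawn at 1 + k1 r^2 times it, then the intrinsics apply), "R" (3x3) and "t" (3): a world point X has camera coordinates R X + t. Camera axes: x right, y down, z forward; pixel columns grow to the right and rows downward; lengths in mm; the calibration is good to about 2 mm. A picture is of the moment at which its call begins. There is no depth.
- ctrl.finish_job(): hands the job in; it is judged then, once.
The state is a dict: "time_s": time; "joints": joint angles; "dq": joint speeds; "tau": joint torques, N m; "eef_pos": TCP position; "ee_rot": TCP orientation; "force": force on the tool from outside, world axes, zero at the start; "wrist_torque": the same for the moment, N m; "grip_width": opening from 0.0 (shut) to 1.0 (fully open); "grip_force": force on a finger pad.
Only numpy, scipy, OpenCV 4.12 (cv2) and the standard library are available. Lean on these libraries where they do the work, as an engineer would, in place of code of your own. Each camera call takes 0.05 s, during which the arm holds its last target. There are 200 camera calls.

## Working session

There is one attempt and no reset: what is moved stays moved. The work goes in short steps, Python scripts to look and compute and a shell command to move; the robot and the scene stay as the last step left them, time stands still between calls to the robot, and variables do not carry over. Pictures are saved under pics/ and viewed, at most 10 in all, crops included, and the job is handed in when it is done.

```bash
ls; mkdir -p pics; python3 - <<'E'
from rig import ctrl
import cv2, json
for n in("side","top"):
    c=ctrl.capture(n); cv2.imwrite(f"pics/{n}0.png",c["image"][:,:,::-1]); print(n,c["fx"],c["fy"],c["cx"],c["cy"],c["k1"],c["R"],c["t"])
s=ctrl.sense(); print(s)
E
```

```text
pics
side 531.8709006499249 531.8709006499249 275.8723530074408 206.40561265282165 -0.09333651185269239 [[-0.97391071 -0.22690828  0.00325017]
 [-0.17116999  0.72512294 -0.66700642]
 [ 0.1489925  -0.65016102 -0.74504488]] [ 543.8401257   112.3971055  1467.05745483]
top 518.4718107015046 518.4718107015046 286.224896799764 210.21399456713993 -0.14005426402565369 [[ 0.00510842 -0.99982426  0.01803747]
 [-0.99006451 -0.00759162 -0.14040883]
 [ 0.14052109 -0.01714099 -0.9899293 ]] [  40.00298513  567.36472663 1186.98944871]
{'time_s': 0.1, 'joints': array([-1.39640787e+00,  3.13400169e-01,  1.49836415e+00, -7.64774886e-06,
        1.33099489e+00, -2.23424742e-01]), 'dq': array([-0.00152191, -0.00091935, -0.00245209,  0.00064857, -0.00025025,
        0.00114666]), 'tau': array([ 2.00173534e-03, -4.12897861e+01, -2.60143822e+01, -2.41708358e-04,
        3.03338675e-03, -2.13849000e-05]), 'eef_pos': array([ 203.33602573, -483.8645168 ,  303.38797529]), 'ee_rot': array([-5.83195966e-04,  9.80282870e-01,  1.97598467e-01,  1.05867059e-05]), 'force': array([-0.19301897,  0.81738198,  0.35561756]), 'wrist_torque': array([ 0.0121618 , -0.04549118, -0.0074697 ]), 'grip_force': 0.0, 'grip_width': 0.9986497419512368}
```

View pics/top0.png

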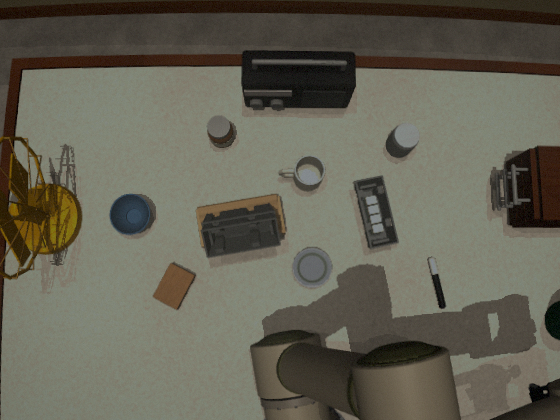

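View pics/side0.png

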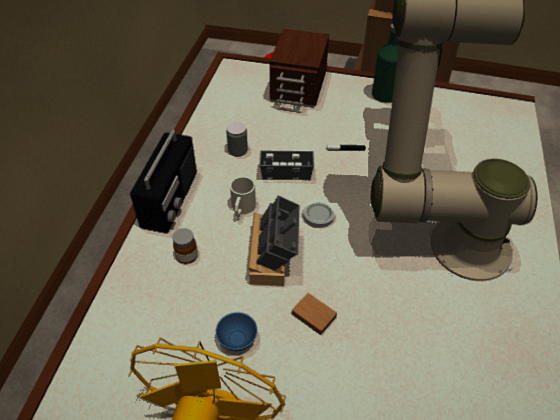

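```bash
cat > h.py <<'E'
import numpy as np, cv2
from rig import ctrl
def cam(n):
    c=ctrl.capture(n); c["R"]=np.array(c["R"]); c["t"]=np.array(c["t"]); return c
def K(c): return np.array([[c["fx"],0,c["cx"]],[0,c["fy"],c["cy"]],[0,0,1.]])
def proj(c,X):
    return cv2.projectPoints(np.array(X,float).reshape(-1,1,3),cv2.Rodrigues(c["R"])[0],c["t"],K(c),np.array([c["k1"],0,0,0]))[0][:,0]
def ray(c,p):
    u=cv2.undistortPoints(np.array(p,float).reshape(-1,1,2),K(c),np.array([c["k1"],0,0,0]))[:,0]
    d=np.c_[u,np.ones(len(u))]@c["R"]; return -c["R"].T@c["t"], d/np.linalg.norm(d,axis=1)[:,None]
def onz(c,p,z):
    o,d=ray(c,p); z=np.broadcast_to(z,len(d)); return o+d*((z-o[2])/d[:,2])[:,None]
def tri(c1,p1,c2,p2):
    o1,d1=ray(c1,p1); o2,d2=ray(c2,p2); out=[]
    for a,b in zip(d1,d2):
        s=np.linalg.lstsq(np.c_[a,-b],o2-o1,rcond=None)[0]; P,Q=o1+a*s[0],o2+b*s[1]
        out.append(np.r_[(P+Q)/2,np.linalg.norm(P-Q)])
    return np.array(out)
def crop(c,x0,y0,w,h,s,g=2.2):
    im=c["image"][y0:y0+h,x0:x0+w,::-1]; im=cv2.resize(im,None,fx=s,fy=s,interpolation=cv2.INTER_CUBIC)
    return (255*(im/255.)**(1/g)).astype(np.uint8)
E
python3 - <<'E'
from h import *
t=cam("top"); s=cam("side")
cv2.imwrite("pics/t1.png",crop(t,190,165,220,100,3.6))
a=crop(s,240,140,90,50,5); b=crop(s,240,190,70,95,5)
o=np.zeros((480,800,3),np.uint8); o[:250,:450]=a; o[:475,450:]=b; cv2.imwrite("pics/s1.png",o)
E
```

```text
(no output)
```

View pics/t1.png

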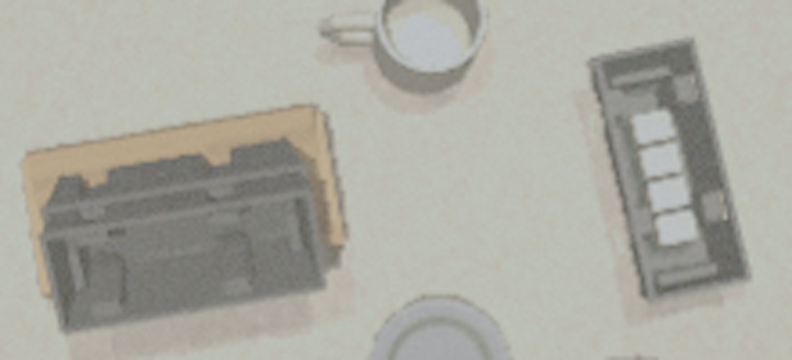

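View pics/s1.png

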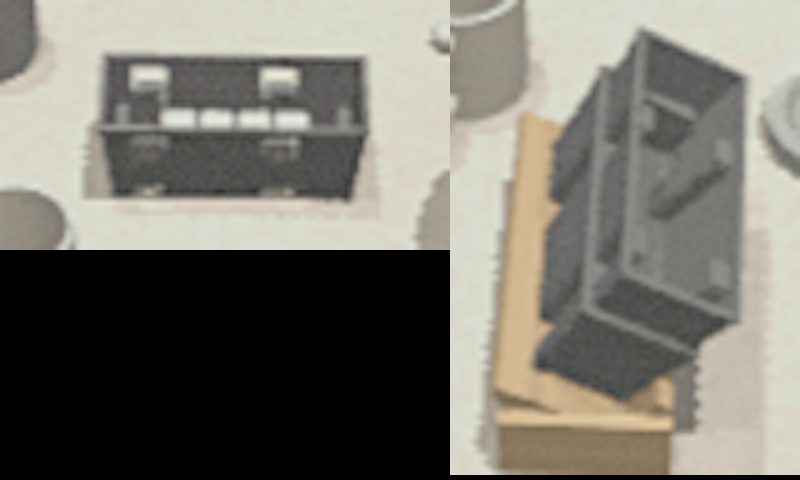

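```bash
cat > m.py <<'E'
from h import *
t=cam("top"); s=cam("side")
f=lambda P,k,x,y:(np.array(P)+.5)/k-.5+[x,y]
L=tri(t,f([(592,60),(693,42),(748,280),(648,300)],3.6,190,165),s,np.r_[f([(100,128),(103,57),(366,57),(368,130)],5,240,140)])
S=tri(t,f([(45,238),(310,189),(325,288),(65,330)],3.6,190,165),s,f([(598-450,278),(643-450,30),(747-450,78),(738-450,320)],5,240,190))
np.set_printoptions(precision=3,suppress=True)
for n,P in(("L",L),("S",S)):
    print(n,P); P=P[:,:3]; print([np.linalg.norm(P[i]-P[i-1]) for i in range(4)],P.mean(0))
X=L[0]+L[1]-L[2]-L[3]; print("yawL",np.arctan2(X[1],X[0]))
X=S[0]+S[3]-S[1]-S[2]; print("yawS x",np.arctan2(X[1],X[0]),"lift",X[2]/np.linalg.norm(X[:3]))
Y=S[3]+S[2]-S[0]-S[1]; print("slope",np.arcsin(Y[2]/np.linalg.norm(Y[:3])))
E
python3 m.py
```

```text
L [[ 634.274 -114.828   65.091    2.028]
 [ 649.172 -183.093   58.547    3.481]
 [ 491.069 -214.635   64.17     2.061]
 [ 477.849 -148.732   66.501    2.107]]
[np.float64(160.0639680530078), np.float64(70.17769423167192), np.float64(161.3161623258446), np.float64(67.25633081051656)] [ 563.091 -165.322   63.577]
S [[514.496 227.618 140.608  15.803]
 [536.717  67.958 147.068   0.175]
 [480.93   58.478 113.242   1.94 ]
 [453.621 217.041 113.618   1.3  ]]
[np.float64(67.42448450476225), np.float64(161.32836641562696), np.float64(65.92540882679211), np.float64(160.8975258625662)] [496.441 142.774 128.634]
yawL 0.20515146717596244
yawS x 1.7252034198968695 lift -0.018886617804312004
slope -0.4746014720503202
```

```bash
cat > g.py <<'E'
from h import *
from scipy.spatial.transform import Rotation as Ro
np.set_printoptions(precision=3,suppress=True)
def RS(psi,tilt=np.pi/6): return Ro.from_euler('z',psi)*Ro.from_euler('x',tilt)   # tray axes
FL=Ro.from_matrix(np.diag([1.,-1,-1]))     # tool axes in tray axes: x=x, y=-y, z=-z
def cur():
    s=ctrl.sense(); q=s["ee_rot"]; return s,np.array(s["eef_pos"]),Ro.from_quat(np.r_[q[1:],q[0]])
def row(p,R):
    s,p0,R0=cur(); print("row",np.r_[(p-p0)/25,np.degrees((R*R0.inv()).as_rotvec())/5], "t",s["time_s"])
E
python3 - <<'E'
from g import *
R=RS(1.74); print(R.as_matrix())
c=np.array([495.2,142.5,130.3])
row(c+R.as_matrix()[:,2]*110,R*FL)
t=cam("top"); s=cam("side")
C=c+R.apply([[80.5,-32.5,0],[-80.5,-32.5,0],[-80.5,32.5,0],[80.5,32.5,0]])
print((proj(t,C)-[190,165])*3.6, (proj(s,C)-[240,190])*5+[450,0])
E
```

```text
[[-0.168 -0.854  0.493]
 [ 0.986 -0.146  0.084]
 [-0.     0.5    0.866]]
row [13.843 25.429 -3.125  3.107  5.664 15.006] t 0.3
[[ 50.196 236.55 ]
 [308.904 194.733]
 [324.035 280.755]
 [ 56.203 324.222]] [[622.665 312.036]
 [641.184  70.25 ]
 [748.967  33.626]
 [739.018 277.332]]
```

```bash
sed -i 's/tilt=np.pi\/6/tilt=-np.pi\/6/' g.py
cat > a.py <<'E'
from g import *
R=RS(1.74); print(R.as_matrix())
c=np.array([495.2,142.5,130.3])
row(c+R.as_matrix()[:,2]*110,R*FL)
t=cam("top"); s=cam("side")
C=c+R.apply([[80.5,-32.5,0],[-80.5,-32.5,0],[-80.5,32.5,0],[80.5,32.5,0]])
print((proj(t,C)-[190,165])*3.6, (proj(s,C)-[240,190])*5+[450,0])
E
python3 a.py
```

```text
[[-0.168 -0.854 -0.493]
 [ 0.986 -0.146 -0.084]
 [ 0.    -0.5    0.866]]
row [ 9.505 24.689 -3.13  -3.112 -5.67  15.005] t 0.4
[[ 42.636 231.032]
 [308.803 188.025]
 [323.708 284.885]
 [ 63.437 327.14 ]] [[622.756 271.627]
 [641.59   28.683]
 [746.728  75.163]
 [736.751 317.691]]
```

```bash
python3 -m creep '[[[1.6,1.6,0,-0.2,-0.5,1],[3,4,0,-0.6,-1.1,3],[4,6,0,-1,-1.8,4.5],[4.5,8,0,-1.3,-2.4,6],[5,10,0,-1.6,-3,8],[6,12,-0.4,-1.9,-3.6,9.5],[6.5,14,-0.8,-2.2,-4.1,11],[7,16,-1.2,-2.5,-4.6,12.5],[7.5,18,-1.8,-2.8,-5.2,14],[8.5,20,-2.2,-3.11,-5.67,15],[9.2,22,-2.6,-3.11,-5.67,15],[9.5,24,-3,-3.11,-5.67,15],[9.5,24.7,-3.13,-3.11,-5.67,15],[9.5,24.7,-3.13,-3.11,-5.67,15],[9.5,24.7,-3.13,-3.11,-5.67,15],[9.5,24.7,-3.13,-3.11,-5.67,15],[9.5,24.7,-3.13,-3.11,-5.67,15],[9.5,24.7,-3.13,-3.11,-5.67,15]]]' 85; sed -i '1a t=cam("top"); s=cam("side"); cv2.imwrite("pics/t2.png",np.vstack([crop(t,190,150,110,120,5)])); a=crop(s,220,120,120,150,4); cv2.imwrite("pics/t2.png",np.hstack([cv2.resize(crop(t,190,150,110,120,3.5),(385,600)) if 0 else cv2.copyMakeBorder(crop(t,200,150,80,120,3.9),0,600-468,0,0,0),a])[:,:800])' a.py; python3 a.py
```

```text
time_s: 2.0
eef_pos: [440.6, 136.1, 225.0]
ee_rot: [0.166, 0.621, 0.74, 0.198]
force: [-0.5, -0.7, -0.2]
grip_width: 0.997
grip_force: 0.0
[[-0.168 -0.854 -0.493]
 [ 0.986 -0.146 -0.084]
 [ 0.    -0.5    0.866]]
row [ 0.011 -0.013 -0.001 -0.001 -0.003 -0.008] t 2.1
[[ 42.636 231.032]
 [308.803 188.025]
 [323.708 284.885]
 [ 63.437 327.14 ]] [[622.756 271.627]
 [641.59   28.683]
 [746.728  75.163]
 [736.751 317.691]]
```

View pics/t2.png

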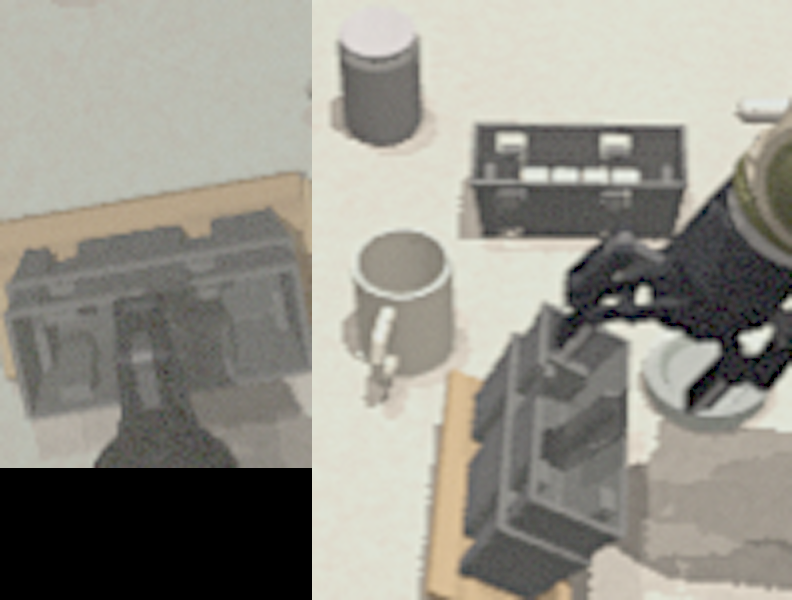

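```bash
python3 -m creep '[[[0.4,0.07,-0.7,0,0,0],[0.8,0.13,-1.38,0,0,0],[1.05,0.18,-1.85,0,0,0],[1.2,0.2,-2.1,0,0,0],[1.3,0.22,-2.3,0,0,0],[1.38,0.23,-2.43,0,0,0],[1.38,0.23,-2.43,0,0,0],[1.38,0.23,-2.43,0,0,0]]]' 85; python3 - <<'E'
from h import *
t=cam("top"); s=cam("side")
cv2.imwrite("pics/t3.png",np.hstack([crop(t,190,190,100,80,4),cv2.resize(crop(s,240,180,75,60,5),(400,320))]))
E
```

```text
time_s: 2.87
eef_pos: [475.4, 139.0, 165.3]
ee_rot: [0.167, 0.623, 0.738, 0.198]
force: [-0.1, 0.5, 0.2]
grip_width: 0.998
grip_force: 0.0
```

View pics/t3.png

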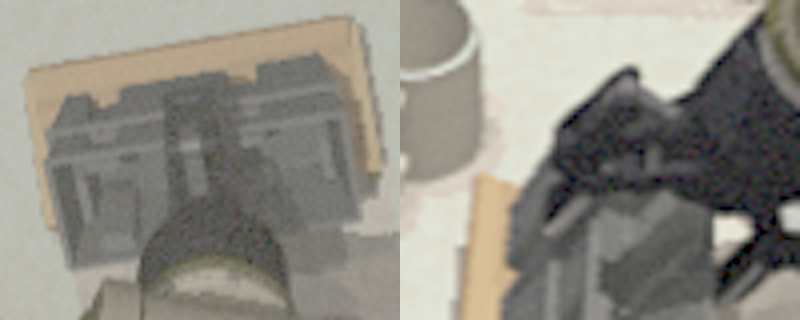

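```bash
python3 -m creep '[[[0,0,0,0,0,0],[0,0,0,0,0,0],[0,0,0,0,0,0],[0,0,0,0,0,0],[0,0,0,0,0,0],[0,0,0,0,0,0],[0,0,0,0,0,0],[0,0,0,0,0,0]]]' 40 45; python3 -c "
from g import *
s=ctrl.sense();print(s['wrist_torque'],s['grip_width'])"
```

```text
time_s: 3.63
eef_pos: [475.6, 139.3, 165.8]
ee_rot: [0.168, 0.623, 0.738, 0.198]
force: [-3.4, -1.5, 7.3]
grip_width: 0.746
grip_force: 46.9
[-0.142  0.327 -0.013] 0.7458166175059988
```

```bash
python3 -m creep '[[[-0.1,-0.02,0.17,0,0,0],[-0.2,-0.03,0.35,0,0,0],[-0.3,-0.05,0.52,0,0,0],[-0.4,-0.07,0.7,0,0,0],[-0.4,-0.07,0.7,0,0,0]]]' 40 60;  python3 -m creep '[[[-0.2,-0.03,0.35,0,0,0],[-0.4,-0.07,0.7,0,0,0],[-0.6,-0.1,1.04,0,0,0],[-0.8,-0.13,1.4,0,0,0],[-1,-0.17,1.74,0,0,0],[-1.2,-0.2,2.08,0,0,0],[-1.2,-0.2,2.08,0,0,0]]]'; python3 - <<'E'
from h import *
t=cam("top"); s=cam("side")
cv2.imwrite("pics/t4.png",np.hstack([crop(t,190,180,100,110,4),cv2.resize(crop(s,240,180,100,110,4),(400,440))]))
E
```

```text
time_s: 4.05
eef_pos: [465.0, 137.5, 183.2]
ee_rot: [0.167, 0.623, 0.738, 0.198]
force: [-1.0, -2.4, -1.2]
grip_width: 0.741
grip_force: 71.0
time_s: 4.63
eef_pos: [435.1, 132.5, 235.6]
ee_rot: [0.168, 0.623, 0.738, 0.198]
force: [0.5, 0.1, -1.7]
grip_width: 0.742
grip_force: 68.5
```

View pics/t4.png

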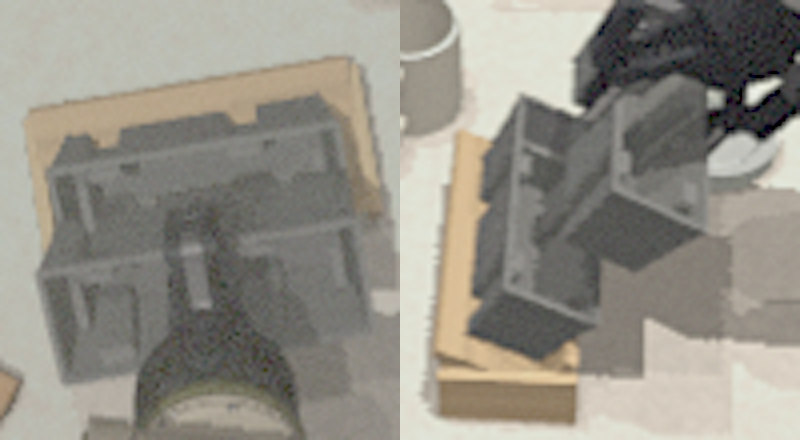

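```bash
python3 - <<'E'
from g import *
R=RS(.205+np.pi,0)
row(np.array([563.1,-165.3,226]),R*FL)
E
```

```text
row [  5.11  -11.911  -0.331  -5.526   3.766  17.953] t 4.7333
```

```bash
python3 -m creep '[[[0,0,1,0,0,0],[0,0,2,-0.28,0.19,0.9],[0.3,-1,2,-0.66,0.45,2.15],[0.8,-2,2,-1.05,0.72,3.4],[1.2,-3,2,-1.44,0.98,4.7],[1.6,-4,2,-1.82,1.24,5.9],[2,-5,2,-2.2,1.5,7.2],[2.5,-6,2,-2.6,1.77,8.4],[3,-7,2,-2.98,2.03,9.7],[3.4,-8,2,-3.37,2.3,11],[3.8,-9,2,-3.76,2.56,12.2],[4.3,-10,1.5,-4.15,2.82,13.5],[4.7,-11,1,-4.53,3.1,14.7],[5.11,-11.9,0.5,-4.9,3.35,16],[5.11,-11.9,0,-5.3,3.6,17.2],[5.11,-11.9,-0.33,-5.53,3.77,17.95],[5.11,-11.9,-0.33,-5.53,3.77,17.95],[5.11,-11.9,-0.33,-5.53,3.77,17.95],[5.11,-11.9,-0.33,-5.53,3.77,17.95]]]'; python3 - <<'E'
from g import *
row(np.array([563.1,-165.3,226]),RS(.205+np.pi,0)*FL)
t=cam("top"); s=cam("side")
cv2.imwrite("pics/t5.png",np.hstack([crop(t,340,145,90,120,4.4),crop(s,230,90,110,120,4)[:0].reshape(0,440,3) if 0 else cv2.copyMakeBorder(crop(s,240,95,90,110,4.4),0,44,0,0,0)]))
E
```

```text
time_s: 6.32
eef_pos: [563.3, -165.0, 226.4]
ee_rot: [0.001, -0.101, 0.995, -0.0]
force: [-0.2, -0.4, -2.0]
grip_width: 0.738
grip_force: 68.5
row [-0.01  -0.012 -0.015  0.002  0.012  0.024] t 6.3167
```

View pics/t5.png

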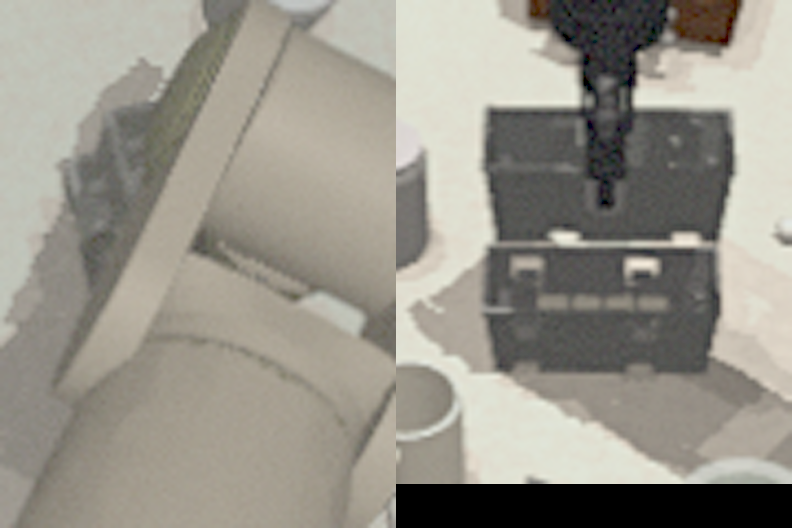

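```bash
cat > b.py <<'E'
from g import *
t=cam("top"); s=cam("side")
f=lambda P,k,x,y:(np.array(P)+.5)/k-.5+[x,y]
T=f([(592,60),(693,42),(748,280),(648,300)],3.6,190,165); S=f([(100,128),(103,57),(366,57),(368,130)],5,240,140)
for c,P in((t,T),(s,S)):
    Q=onz(c,P,66); X=Q[0]+Q[1]-Q[2]-Q[3]; print(Q[:,:2].tolist(),Q.mean(0),np.arctan2(X[1],X[0]))
# spare predicted in side picture, from TCP, vs. picture profiles
_,p,R=cur(); R=R*FL.inv(); o=p-R.apply([0,0,106.4])
C=[]
for h in(66,0):
    a,b=74+.1*h,26+.1*h; C+=[[a,b,h],[a,-b,h],[-a,-b,h],[-a,b,h]]
print("pred spare side",proj(s,o+R.apply(C)))
g=cv2.GaussianBlur(cv2.cvtColor(s["image"],cv2.COLOR_RGB2GRAY),(0,0),.7).astype(float)
for v in range(119,150,3):
    r=g[v]; d=np.diff(r)
    def sub(lo,hi,sg):
        i=lo+np.argmax(sg*d[lo:hi]); w=np.clip(sg*d[i-1:i+2],0,None); return (w@np.arange(i-1,i+2))/w.sum()+.5
    print(v,sub(254,268,-1),sub(310,322,1))
E
python3 b.py
```

```text
[[633.0617760152076, -114.75087755501013], [645.8248482418668, -181.63523627252346], [489.89210120182065, -214.26999614235578], [476.83051534154146, -148.8923130459581]] [ 561.402 -164.887   66.   ] 0.21073773893739317
[[635.0665029297754, -114.0095998577217], [648.8114228153918, -175.35355732525318], [491.8357433799762, -212.6163072478348], [478.9727674898901, -149.23321362251409]] [ 563.672 -162.803   66.   ] 0.22752528149632328
pred spare side [[315.382 120.123]
 [315.984 134.787]
 [258.864 133.645]
 [259.914 119.029]
 [311.945 138.805]
 [312.326 150.542]
 [261.658 149.514]
 [262.408 137.811]]
119 259.7040816326531 315.79545454545456
122 259.5827586206897 316.3321167883212
125 259.4432624113475 316.421568627451
128 259.38157894736844 316.5182926829268
131 259.28723404255317 316.66339869281046
134 259.4929078014184 316.58666666666664
137 260.2987012987013 315.54347826086956
140 260.52013422818794 314.7517006802721
143 261.30645161290323 314.46178343949043
146 261.5337837837838 313.6503267973856
149 262.239837398374 313.42028985507244
```

```bash
cat > d.py <<'E'
from g import *
s=cam("side")
g=cv2.GaussianBlur(cv2.cvtColor(s["image"],cv2.COLOR_RGB2GRAY),(0,0),.7).astype(float)
def edge(c,v,lo,hi,sg):
    d=np.diff(g[v]); i=lo+np.argmax(sg*d[lo:hi]); w=np.clip(sg*d[i-1:i+2],0,None); return (w@np.arange(i-1,i+2))/w.sum()+.5
_,p,R=cur(); 
print(p)
for v in list(range(152,180,2)): print(v,edge(g,v,254,268,-1),edge(g,v,306,320,1))
C=[]
Rl=RS(.21,0)
for h in(66,0):
    a,b=74+.1*h,26+.1*h; C+=[[a,b,h],[a,-b,h],[-a,-b,h],[-a,b,h]]
print(proj(s,np.array([562.5,-164.2,0])+Rl.apply(C)))
E
python3 d.py
```

```text
[ 563.155 -165.075  226.667]
152 259.65 312.6626016260163
154 258.5689655172414 312.7093023255814
156 259.52777777777777 312.7283464566929
158 259.4850746268657 313.3625954198473
160 259.4577464788732 313.36524822695037
162 259.3888888888889 313.50657894736844
164 259.51851851851853 313.55263157894734
166 259.32758620689657 313.49319727891157
168 259.77027027027026 312.6570247933884
170 260.32666666666665 312.4
172 260.6506849315069 311.60169491525426
174 261.24666666666667 311.42241379310343
176 261.47402597402595 312.35135135135135
178 255.69753086419752 316.53636363636366
[[259.897 164.889]
 [260.732 150.195]
 [313.255 151.012]
 [313.884 165.739]
 [262.522 178.934]
 [263.113 167.222]
 [310.073 167.963]
 [310.487 179.697]]
```

```bash
python3 -m creep '[[[0.08,0.07,-0.3,0,0,0.07],[0.08,0.07,-0.8,0,0,0.07],[0.08,0.07,-1.3,0,0,0.07],[0.08,0.07,-1.6,0,0,0.07],[0.08,0.07,-1.8,0,0,0.07],[0.08,0.07,-1.8,0,0,0.07],[0.08,0.07,-1.8,0,0,0.07]]]'; python3 -m creep '[[[0,0,-0.1,0,0,0],[0,0,-0.2,0,0,0],[0,0,-0.3,0,0,0],[0,0,-0.4,0,0,0],[0,0,-0.4,0,0,0]]]'; python3 - <<'E'
from g import *
s=cam("side"); cv2.imwrite("pics/s6.png",crop(s,240,110,90,75,7))
E
```

```text
time_s: 7.15
eef_pos: [565.3, -163.3, 181.3]
ee_rot: [0.0, -0.105, 0.994, -0.0]
force: [0.2, -0.2, -1.6]
grip_width: 0.744
grip_force: 68.5
time_s: 7.57
eef_pos: [565.0, -163.2, 170.6]
ee_rot: [-0.0, -0.105, 0.994, -0.0]
force: [-0.5, 0.0, -2.0]
grip_width: 0.738
grip_force: 68.5
```

View pics/s6.png

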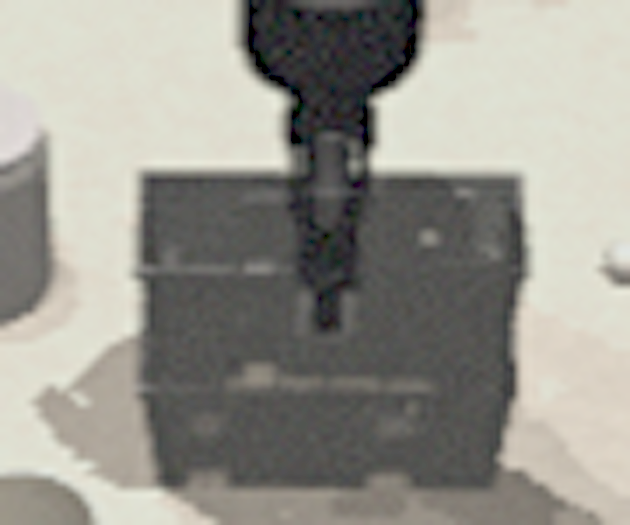

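```bash
for i in 1 2; do python3 -m creep '[[[0,0,-0.05,0,0,0],[0,0,-0.1,0,0,0],[0,0,-0.1,0,0,0]]]' | egrep "eef_p|force"; done
```

```text
eef_pos: [565.1, -163.2, 168.5]
force: [-0.1, 0.1, -1.8]
grip_force: 68.5
eef_pos: [565.2, -163.4, 166.8]
force: [-1.3, -0.2, 3.1]
grip_force: 68.9
```

```bash
python3 -m creep '[[[0,0,-0.05,0,0,0],[0,0,-0.1,0,0,0],[0,0,-0.1,0,0,0]]]' | egrep "eef_p|force"
```

```text
eef_pos: [565.3, -163.4, 166.4]
force: [-8.8, 1.3, 21.3]
grip_force: 70.3
```

```bash
python3 -m creep '[[[0,0,0.1,0,0,0],[0,0,0.1,0,0,0]]]' | egrep "eef_p|force"; python3 - <<'E'
from g import *
s=cam("side"); print(ctrl.sense()["wrist_torque"])
Rl=RS(.21,0); c=np.array([563,-164,0])
for d in(58,60,62,64,66,68):
    P=proj(s,c+Rl.apply([[40,32.6,66],[40,32.6,66+d]])); print(d,P[0,1]-P[1,1],P[:,0])
g=cv2.GaussianBlur(cv2.cvtColor(s["image"],cv2.COLOR_RGB2GRAY),(0,0),.5).astype(float)
print(g[130:180,262:277].mean(1).round(0).astype(int).tolist())
E
```

```text
eef_pos: [565.3, -163.4, 166.8]
force: [-0.8, -0.9, 4.0]
grip_force: 69.0
[0.187 0.294 0.037]
58 14.450187499133364 [273.309 273.303]
60 14.962521521258964 [273.309 273.303]
62 15.475816913910762 [273.309 273.303]
64 15.990076111943267 [273.309 273.303]
66 16.505301557210373 [273.309 273.303]
68 17.021495698582356 [273.309 273.302]
[186, 186, 186, 190, 181, 88, 28, 22, 25, 27, 25, 24, 25, 24, 25, 25, 27, 28, 34, 37, 25, 22, 22, 22, 23, 22, 23, 23, 23, 22, 23, 23, 23, 28, 30, 29, 24, 22, 23, 25, 26, 25, 23, 22, 22, 23, 25, 30, 37, 53]
```

```bash
python3 - <<'E'
from g import *
s=cam("side"); a=cv2.imread("pics/side0.png")[:,:,::-1]
Rl=RS(.21,0); c=np.array([563.,-164,0])
def far(im,lo,hi,u):   # bright->dark outer edge of the far rim, subpixel, per column
    g=cv2.GaussianBlur(cv2.cvtColor(np.ascontiguousarray(im),cv2.COLOR_RGB2GRAY),(0,0),.6).astype(float)[:,u]
    d=-np.diff(g); i=lo+np.argmax(d[lo:hi]); w=np.clip(d[i-2:i+3],0,None); return w@np.arange(i-2,i+3)/w.sum()+.5
us=[266,268,270,272,274,276,300,302,304,306]
A=np.array([far(a,145,156,u) for u in us]); B=np.array([far(s["image"],128,142,u) for u in us])
print(A,B,np.median(A-B))
for d in(56,58,60,62,64,66,68):
    P=proj(s,c+Rl.apply([[40,-32.6,66],[40,-32.6,66+d],[-40,-32.6,66],[-40,-32.6,66+d]])); print(d,P[0,1]-P[1,1],P[2,1]-P[3,1],P[0])
P=proj(s,c+Rl.apply([[0,-32.6,66],[0,-27.6,66],[0,-32.6,71]])); print("rows per 5mm",P[1:]-P[0])
E
```

```text
[150.219 150.146 156.098 150.391 150.454 150.534 150.777 150.801 150.801
 150.873] [134.899 134.867 134.904 134.907 134.901 134.922 135.062 135.206 135.268
 135.235] 15.573760502730337
56 13.920797705923945 13.914852027708747 [273.78  150.409]
58 14.431021811072668 14.424861767516433 [273.78  150.409]
60 14.942167933807553 14.935793383394156 [273.78  150.409]
62 15.454238302524544 15.447649103485645 [273.78  150.409]
64 15.96723515158942 15.960431161899919 [273.78  150.409]
66 16.481160721349482 16.474141798723394 [273.78  150.409]
68 16.99601725814543 16.988783260031596 [273.78  150.409]
rows per 5mm [[-0.008  1.1  ]
 [ 0.03  -1.215]]
```

```bash
python3 -m creep '[[[0,0,0.06,0,0,0],[-0.01,0.04,0.1,0,0,0],[-0.02,0.08,0.1,0,0,0],[-0.02,0.08,0.1,0,0,0]]]' | egrep "eef_p|force"; python3 -m creep '[[[0,0,-0.03,0,0,0],[0,0,-0.06,0,0,0],[0,0,-0.06,0,0,0]]]' | egrep "eef_p|force"; python3 - <<'E'
from g import *
s=cam("side"); print(ctrl.sense()["wrist_torque"]); cv2.imwrite("pics/s7.png",crop(s,250,125,75,60,8,2.8))
E
```

```text
eef_pos: [564.5, -161.0, 168.2]
force: [0.2, 0.5, -1.4]
grip_force: 68.5
eef_pos: [564.6, -161.3, 167.0]
force: [0.1, 0.4, -1.0]
grip_force: 68.6
[ 0.07  -0.011 -0.022]
```

View pics/s7.png

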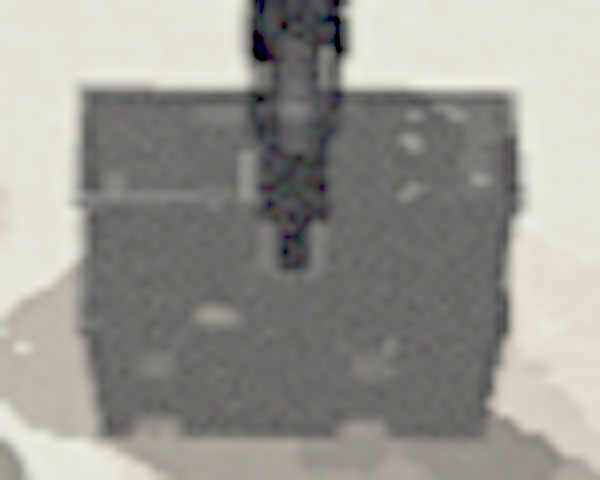

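```bash
for i in 1 2; do python3 -m creep '[[[0,0,-0.02,0,0,0],[0,0,-0.04,0,0,0],[0,0,-0.04,0,0,0]]]' | egrep "eef_p|force"; done; python3 -c "
from g import *
print(ctrl.sense()['wrist_torque'])"
```

```text
eef_pos: [564.6, -161.3, 166.9]
force: [-2.4, 1.5, 5.7]
grip_force: 69.1
eef_pos: [564.7, -161.3, 166.8]
force: [-5.5, 1.0, 11.3]
grip_force: 69.7
[0.722 0.858 0.131]
```

```bash
cat > e.py <<'E'
from g import *
s=cam("side"); a=cv2.imread("pics/side0.png")[:,:,::-1]; im=s["image"]
G=lambda im:cv2.GaussianBlur(cv2.cvtColor(np.ascontiguousarray(im),cv2.COLOR_RGB2GRAY),(0,0),.6).astype(float)
g0,g1=G(a),G(im)
def e(p,lo,hi,sg):
    d=sg*np.diff(p); i=lo+np.argmax(d[lo:hi]); w=np.clip(d[i-2:i+3],0,None); return w@np.arange(i-2,i+3)/w.sum()+.5
us=[264,266,268,272,274,276,302,304,306,308,310]
print("far rim d rows",np.round([e(g0[:,u],145,156,-1)-e(g1[:,u],128,142,-1) for u in us],2))
for n,g in(("old",g0),("new",g1)):
  print(n,"loaded L/R",[(v,round(e(g[v],254,268,-1),2),round(e(g[v],306,320,1),2)) for v in(164,166,168,170,172,174)],"bottom",[round(e(g[:,u],174,184,1),2) for u in(275,280,285,290,300)])
print("spare L/R",[(v,round(e(g1[v],254,268,-1),2),round(e(g1[v],306,322,1),2)) for v in range(137,162,3)])
E
python3 e.py
```

```text
far rim d rows [15.05 14.77 14.73 14.92 15.01 15.06 15.08 15.07 15.17 15.08 15.12]
old loaded L/R [(164, np.float64(258.59), np.float64(313.37)), (166, np.float64(257.69), np.float64(313.63)), (168, np.float64(256.98), np.float64(313.02)), (170, np.float64(256.75), np.float64(312.64)), (172, np.float64(256.63), np.float64(311.76)), (174, np.float64(255.99), np.float64(311.44))] bottom [np.float64(179.26), np.float64(179.24), np.float64(179.23), np.float64(179.23), np.float64(179.3)]
new loaded L/R [(164, np.float64(259.23), np.float64(313.63)), (166, np.float64(259.27), np.float64(313.56)), (168, np.float64(259.99), np.float64(312.9)), (170, np.float64(260.25), np.float64(312.38)), (172, np.float64(260.73), np.float64(311.69)), (174, np.float64(261.1), np.float64(311.37))] bottom [np.float64(179.27), np.float64(179.21), np.float64(179.32), np.float64(179.33), np.float64(179.77)]
spare L/R [(137, np.float64(259.38), np.float64(313.89)), (140, np.float64(259.18), np.float64(314.23)), (143, np.float64(259.01), np.float64(314.53)), (146, np.float64(258.96), np.float64(314.85)), (149, np.float64(258.85), np.float64(315.12)), (152, np.float64(259.56), np.float64(314.22)), (155, np.float64(259.64), np.float64(313.58)), (158, np.float64(258.62), np.float64(313.3)), (161, np.float64(259.44), np.float64(313.41))]
```

```bash
python3 -m creep '[[[0,0,0.03,0,0,0],[0,0,0.03,0,0,0]]]' - 25 | egrep "eef_p|force"; python3 -m creep '[[[0,0,0,0,0,0],[0,0,0,0,0,0],[0,0,0,0,0,0],[0,0,0,0,0,0],[0,0,0,0,0,0],[0,0,0,0,0,0]]]' 85 | egrep "eef_p|force|width"; python3 e.py
```

```text
eef_pos: [564.7, -161.4, 166.8]
force: [-3.4, 0.1, 7.1]
grip_force: 69.3
eef_pos: [564.7, -161.3, 165.8]
force: [0.6, -1.4, -0.2]
grip_width: 0.995
grip_force: 0.4
far rim d rows [14.51 14.36 14.24 14.49 14.54 14.41 14.39 14.38 14.4  14.41 14.36]
old loaded L/R [(164, np.float64(258.59), np.float64(313.37)), (166, np.float64(257.69), np.float64(313.63)), (168, np.float64(256.98), np.float64(313.02)), (170, np.float64(256.75), np.float64(312.64)), (172, np.float64(256.63), np.float64(311.76)), (174, np.float64(255.99), np.float64(311.44))] bottom [np.float64(179.26), np.float64(179.24), np.float64(179.23), np.float64(179.23), np.float64(179.3)]
new loaded L/R [(164, np.float64(259.19), np.float64(313.65)), (166, np.float64(259.25), np.float64(313.58)), (168, np.float64(259.98), np.float64(312.75)), (170, np.float64(260.23), np.float64(312.37)), (172, np.float64(260.72), np.float64(311.68)), (174, np.float64(261.07), np.float64(311.4))] bottom [np.float64(179.5), np.float64(179.48), np.float64(179.27), np.float64(179.19), np.float64(179.84)]
spare L/R [(137, np.float64(259.45), np.float64(313.8)), (140, np.float64(259.3), np.float64(314.0)), (143, np.float64(259.15), np.float64(314.49)), (146, np.float64(258.88), np.float64(314.84)), (149, np.float64(259.54), np.float64(314.37)), (152, np.float64(259.8), np.float64(313.63)), (155, np.float64(259.63), np.float64(313.15)), (158, np.float64(258.65), np.float64(313.22)), (161, np.float64(259.31), np.float64(313.42))]
```

```bash
python3 -m creep '[[[0,0,0.3,0,0,0],[0,0,0.8,0,0,0],[0,0,1.6,0,0,0],[0,0,3,0,0,0],[-0.8,1,4,0,0,0],[-2,2,4.5,0,0,0],[-3.5,3,5,0,0,0],[-5,4,5,0,0,0],[-6,5,5,0,0,0],[-6,6,5,0,0,0],[-6,7,5,0,0,0],[-6,8,5,0,0,0],[-6,8,5,0,0,0],[-6,8,5,0,0,0]]]' 85| egrep "eef_p|force|width|time"; python3 e.py | egrep -v old; python3 - <<'E'
from g import *
t=cam("top"); im=t["image"]
cv2.imwrite("pics/t9.png",im[:,:,::-1])
g=cv2.cvtColor(im,cv2.COLOR_RGB2GRAY); m=(g[160:260,340:420]<75).astype(np.uint8)
c=max(cv2.findContours(m,0,2)[0],key=cv2.contourArea)
print(cv2.minAreaRect(c),cv2.contourArea(c))
for h in(48,54,60):
    C=np.array([563,-164,h])+RS(.21,0).apply([[a*80.5,b*32.5,66] for a,b in((1,1),(1,-1),(-1,-1),(-1,1))]); print(h,(proj(t,C)-[340,160]).round(1).tolist())
for r in g[160:260:4,345:415:3]: print(*['%3d'%v for v in r])
E
```

```text
time_s: 11.7
eef_pos: [414.5, 39.5, 291.5]
force: [0.0, 0.9, -0.4]
grip_width: 0.995
grip_force: 0.0
far rim d rows [10.03  9.88  9.77  9.98  9.87  9.91  9.98  9.98 10.05 10.06 10.11]
new loaded L/R [(164, np.float64(255.01), np.float64(313.76)), (166, np.float64(254.16), np.float64(313.67)), (168, np.float64(254.02), np.float64(312.71)), (170, np.float64(254.06), np.float64(312.31)), (172, np.float64(254.2), np.float64(311.69)), (174, np.float64(255.22), np.float64(311.4))] bottom [np.float64(179.27), np.float64(179.25), np.float64(179.22), np.float64(179.23), np.float64(179.3)]
spare L/R [(137, np.float64(267.83), np.float64(313.0)), (140, np.float64(259.69), np.float64(313.56)), (143, np.float64(259.13), np.float64(314.22)), (146, np.float64(259.79), np.float64(313.66)), (149, np.float64(260.13), np.float64(313.41)), (152, np.float64(259.67), np.float64(313.25)), (155, np.float64(259.42), np.float64(313.16)), (158, np.float64(259.13), np.float64(313.4)), (161, np.float64(255.3), np.float64(313.62))]
((39.97523498535156, 48.822444915771484), (73.84962463378906, 40.674102783203125),
[... 1905 characters left out ...]
  57  51  58  64 131 129 130
128 132 131 130 128 115 116  36  44  42  48  51  43  41  56  54  55  58  55  56  55 128 127 130
131 130 129 131 131 120 114  39  59  48  50  43  45  45  61  48  54  55  57  54  54 107 128 127
133 131 129 128 129 122 113  83  53  48  50  51  47  48  54  42  35  36  43  47  60  95 133 130
132 129 131 127 127 131 115 110  43  51  49  42  45  55  57  64  78  95 122 122 123 130 130 129
130 131 130 131 129 126 115 113  85  84  88  98 102 101 102 100 106 102 126 129 129 125 129 131
129 130 129 128 128 132 114 115 108 107 107 112 113 108 113 126 127 128 129 132 130 131 129 130
127 127 128 129 129 128 125 126 126 125 121 130 122 127 129 129 131 127 125 127 128 125 129 130
```

```bash
python3 - <<'E'
from g import *
s=cam("side"); g=cv2.cvtColor(s["image"],cv2.COLOR_RGB2GRAY); a=cv2.cvtColor(cv2.imread("pics/side0.png"),cv2.COLOR_BGR2GRAY)
print("side now | side start, rows 128..182 cols 248..324 step 4")
for v in range(128,183,2): print(v,*['%3d'%x for x in g[v,248:324:4]])
t=cam("top"); h=cv2.cvtColor(t["image"],cv2.COLOR_RGB2GRAY)
m=(h[160:260,345:415]<70).astype(np.uint8)
c=max(cv2.findContours(m,0,2)[0],key=cv2.contourArea); c=c+[345,160]
print(cv2.approxPolyDP(c,2.5,True)[:,0].tolist())
m=(g[125:185,245:325]<80).astype(np.uint8); c=max(cv2.findContours(m,0,2)[0],key=cv2.contourArea)+[245,125]
print(cv2.approxPolyDP(c,1.5,True)[:,0].tolist())
E
```

```text
side now | side start, rows 128..182 cols 248..324 step 4
128 181 179 177 176 179 180 179 182 177 182 178 178 180 183 178 182 183 189   3
130 183 180 180 178 180 181 178 177 178 178 183 183 184 180 180 178 178 159   9
132 186 176 181 176 181 179 178 178 178 180 181 184 182 180 175 178 182 153   6
134 184 179 179 176 176 177 178 181 175 185 180 182 180 180 182 178 180 130   2
136 181 174 177 180 176 177 177 183 182 177 182 182 179 179 182 180 179 126   7
138 184 179 180 180 181 177 178 178 180 182 180 182 184 185 184 182 182 152   6
140 185 181 180 164 151 157 158 187 188 189 186 187 187 185 188 186 184 186   0
142 170 178 177  66  61  63  60  58  60  61  61  58  61  61  62  65  37 186  15
144 158 178 179  71  57  58  61  59  57  59  60  62  59  56  58  60  56 186 183
146 151 179 178 102  50  52  51  35  45  47  48  46  35  40  42  35  35 187 185
148 118 178 180 125  53  55  52  21  44  53  53  55  54  55  23  57  50 183 180
150 131 176 173 124  52  53  55  48  44  53  52  50  51  54  34  51  37 179 181
152 148 178 176  97  52  52  55  48  40  51  53  53  54  51  51  52  53 185 182
15
[... 643 characters left out ...]
81 179  98  68  19  34  22  23  20  24  22  22  34  23  19  20  51 132 176
172 180 182  92  92  20  24  23  19  23  20  21  23  26  20  21  22 114 147 179
174 178 183 105 103  21  20  19  23  20  21  20  20  18  18  24  19 119 157 175
176 182 186 139 101  21  23  21  21  19  24  21  20  20  22  21  25 137 155 174
178 145 181 141  99  16  49  33  18  18  14  19  28  54  17  18  18 140 151 180
180  60 175 179 185 165 164 162 168 164 166 169 164 168 165 127  96 155 168 178
182  65  86 185 183 161 154 163 163 160 160 154 157 157 160 156 162 151 169 178
[[391, 172], [371, 173], [356, 183], [354, 181], [369, 247], [407, 239]]
[[260, 142], [259, 166], [263, 179], [310, 179], [313, 167], [313, 142]]
```

```bash
python3 - <<'E'
from g import *
R=RS(.21+np.pi); c=np.array([568.1,-188.5,110.2]); z=R.as_matrix()[:,2]; print(z)
row(c+110*z,R*FL)
t=cam("top"); s=cam("side")
C=c+R.apply([[80.5,32.5,0],[80.5,-32.5,0],[-80.5,-32.5,0],[-80.5,32.5,0]])
print("pred rim, far/near pairs: top",proj(t,C).round(1).tolist(),"side",proj(s,C).round(1).tolist())
E
```

```text
[ 0.104 -0.489  0.866]
row [  6.594 -11.212  -3.421   5.877   1.251   0.002] t 11.9
pred rim, far/near pairs: top [[408.2, 239.1], [387.4, 243.1], [371.1, 172.7], [392.0, 171.0]] side [[313.4, 139.7], [314.6, 143.9], [259.8, 143.1], [260.7, 138.9]]
```

```bash
python3 -m creep '[[[1,-1.5,0,0,0,0],[2,-3,0,0.5,0.1,0],[3,-4.5,0,1.5,0.3,0],[4,-6,0,2.7,0.55,0],[5,-7.5,0,3.8,0.8,0],[5.6,-9,-0.2,5,1.05,0],[6.2,-10.3,-1,5.88,1.25,0],[6.59,-11.2,-2,5.88,1.25,0],[6.59,-11.2,-3,5.88,1.25,0],[6.59,-11.2,-3.5,5.88,1.25,0],[6.59,-11.2,-3.5,5.88,1.25,0],[6.59,-11.2,-3.5,5.88,1.25,0]]]' 85; python3 - <<'E'
from g import *
R=RS(.21+np.pi); c=np.array([568.1,-188.5,107]); z=R.as_matrix()[:,2]
row(c+40*z,R*FL)
E
```

```text
time_s: 13.0
eef_pos: [579.3, -240.6, 204.3]
ee_rot: [-0.027, -0.102, 0.96, 0.258]
force: [0.6, 0.1, 0.4]
grip_width: 0.998
grip_force: 0.0
row [-0.281  1.302 -2.508 -0.009  0.007 -0.015] t 13.0
```

```bash
python3 -m creep '[[[-0.06,0.3,-0.6,0,0,0],[-0.12,0.6,-1.1,0,0,0],[-0.17,0.8,-1.5,0,0,0],[-0.17,0.8,-1.5,0,0,0]]]' 85 | egrep "eef_p|force";python3 -m creep '[[[-0.04,0.18,-0.36,0,0,0],[-0.08,0.35,-0.7,0,0,0],[-0.11,0.5,-1,0,0,0],[-0.11,0.5,-1,0,0,0],[-0.11,0.5,-1,0,0,0]]]' 85 | egrep "eef_p|force"; python3 e.py|head -1
```

```text
eef_pos: [575.0, -219.4, 166.9]
force: [-0.0, 0.2, -0.5]
grip_force: 0.0
eef_pos: [572.3, -208.6, 140.8]
force: [0.6, -0.0, 0.2]
grip_force: 0.0
far rim d rows [19.84 20.47 20.98 22.64  9.83 10.   10.57 10.03 10.02 10.11 10.17]
```

```bash
python3 -m creep '[[[0,0,0,0,0,0],[0,0,0,0,0,0],[0,0,0,0,0,0],[0,0,0,0,0,0],[0,0,0,0,0,0],[0,0,0,0,0,0]]]' 40 30; python3 -c "
from g import *
print(ctrl.sense()['wrist_torque'])"; python3 e.py
```

```text
time_s: 14.3
eef_pos: [572.5, -208.7, 141.6]
ee_rot: [-0.027, -0.102, 0.96, 0.258]
force: [-1.0, 1.1, 6.6]
grip_width: 0.751
grip_force: 33.0
[0.443 0.129 0.015]
far rim d rows [19.81 20.56 21.44 22.65 23.16 10.62 10.59 10.01 10.01 10.06 10.16]
old loaded L/R [(164, np.float64(258.59), np.float64(313.37)), (166, np.float64(257.69), np.float64(313.63)), (168, np.float64(256.98), np.float64(313.02)), (170, np.float64(256.75), np.float64(312.64)), (172, np.float64(256.63), np.float64(311.76)), (174, np.float64(255.99), np.float64(311.44))] bottom [np.float64(179.26), np.float64(179.24), np.float64(179.23), np.float64(179.23), np.float64(179.3)]
new loaded L/R [(164, np.float64(255.03), np.float64(314.05)), (166, np.float64(254.16), np.float64(313.76)), (168, np.float64(260.02), np.float64(312.72)), (170, np.float64(260.44), np.float64(312.37)), (172, np.float64(254.85), np.float64(311.74)), (174, np.float64(255.22), np.float64(311.47))] bottom [np.float64(179.29), np.float64(179.25), np.float64(179.21), np.float64(179.22), np.float64(179.34)]
spare L/R [(137, np.float64(267.83), np.float64(307.82)), (140, np.float64(259.21), np.float64(313.68)), (143, np.float64(259.07), np.float64(314.64)), (146, np.float64(254.27), np.float64(313.62)), (149, np.float64(259.42), np.float64(313.47)), (152, np.float64(259.67), np.float64(313.22)), (155, np.float64(259.42), np.float64(313.47)), (158, np.float64(259.06), np.float64(317.2)), (161, np.float64(255.32), np.float64(321.72))]
```

```bash
python3 -m creep '[[[0,0,0,0,0,0],[0.05,-0.2,0.36,0,0,0],[0.1,-0.44,0.78,0,0,0],[0.15,-0.66,1.17,0,0,0],[0.19,-0.88,1.56,0,0,0],[0.19,-0.88,2.2,0,0,0],[0.19,-0.88,3,0,0,0],[0.19,-0.88,3,0,0,0]]]' 40 60; python3 - <<'E'
from g import *
row(np.array([564.5,-164.5,216]),RS(.21+np.pi,0)*FL)
E
python3 e.py|grep -v spare
```

```text
time_s: 15.02
eef_pos: [577.9, -231.9, 219.6]
ee_rot: [-0.025, -0.102, 0.961, 0.255]
force: [0.5, 0.0, -1.2]
grip_width: 0.735
grip_force: 66.1
row [-0.535  2.696 -0.144 -5.823 -1.189 -0.017] t 15.0167
far rim d rows [21.53 21.39 20.65 22.09 15.2  15.28 13.97  8.8   8.4  13.37 18.41]
old loaded L/R [(164, np.float64(258.59), np.float64(313.37)), (166, np.float64(257.69), np.float64(313.63)), (168, np.float64(256.98), np.float64(313.02)), (170, np.float64(256.75), np.float64(312.64)), (172, np.float64(256.63), np.float64(311.76)), (174, np.float64(255.99), np.float64(311.44))] bottom [np.float64(179.26), np.float64(179.24), np.float64(179.23), np.float64(179.23), np.float64(179.3)]
new loaded L/R [(164, np.float64(259.69), np.float64(313.24)), (166, np.float64(259.18), np.float64(313.72)), (168, np.float64(260.0), np.float64(312.86)), (170, np.float64(260.22), np.float64(312.65)), (172, np.float64(256.65), np.float64(311.93)), (174, np.float64(256.01), np.float64(311.56))] bottom [np.float64(179.28), np.float64(179.23), np.float64(179.24), np.float64(179.22), np.float64(179.34)]
```

```bash
python3 -m creep '[[[-0.05,0.3,0.4,-0.6,-0.12,0],[-0.15,0.8,0.82,-1.8,-0.36,0],[-0.25,1.3,0.82,-3,-0.6,0],[-0.35,1.8,0.82,-4,-0.8,0],[-0.45,2.3,0.82,-5,-1,0],[-0.54,2.7,0.82,-5.82,-1.19,0],[-0.54,2.7,0.82,-5.82,-1.19,0],[-0.54,2.7,0.82,-5.82,-1.19,0]]]' ; cat > k.py <<'E'
from g import *
s=cam("side"); g=cv2.cvtColor(s["image"],cv2.COLOR_RGB2GRAY).astype(float)
_,p,R=cur(); print(p)
A=g[:,264:276].mean(1); B=g[:,300:308].mean(1)
for v in range(108,156): print(v,int(A[v]),int(B[v]),end=" | ")
print()
G=cv2.GaussianBlur(g,(0,0),.7)
def e(p,lo,hi,sg):
    d=sg*np.diff(p); i=lo+np.argmax(d[lo:hi]); w=np.clip(d[i-1:i+2],0,None); return round(w@np.arange(i-1,i+2)/w.sum()+.5,2)
print([(v,e(G[v],254,268,-1),e(G[v],306,322,1)) for v in range(116,150,2)])
E
python3 k.py
```

```text
time_s: 15.73
eef_pos: [563.4, -162.7, 235.7]
ee_rot: [-0.003, -0.105, 0.994, 0.003]
force: [0.4, -0.2, -2.2]
grip_width: 0.741
grip_force: 66.7
[ 563.57  -163.55   235.646]
108 173 157 | 109 185 150 | 110 186 157 | 111 186 147 | 112 187 142 | 113 188 163 | 114 187 163 | 115 188 167 | 116 191 188 | 117 193 197 | 118 105 108 | 119 32 34 | 120 21 20 | 121 27 24 | 122 27 28 | 123 25 33 | 124 26 30 | 125 26 24 | 126 26 21 | 127 25 22 | 128 26 22 | 129 26 23 | 130 31 23 | 131 35 22 | 132 24 23 | 133 22 23 | 134 22 21 | 135 23 23 | 136 23 22 | 137 23 22 | 138 23 22 | 139 22 22 | 140 24 22 | 141 24 23 | 142 24 23 | 143 23 22 | 144 24 21 | 145 21 18 | 146 24 28 | 147 39 102 | 148 50 141 | 149 95 174 | 150 77 188 | 151 28 48 | 152 21 14 | 153 45 21 | 154 70 22 | 155 69 25 | 
[(116, np.float64(254.15), np.float64(307.55)), (118, np.float64(258.62), np.float64(315.33)), (120, np.float64(258.54), np.float64(315.35)), (122, np.float64(258.5), np.float64(315.43)), (124, np.float64(258.42), np.float64(315.49)), (126, np.float64(258.34), np.float64(315.65)), (128, np.float64(258.33), np.float64(315.77)), (130, np.float64(258.3), np.float64(316.27)), (132, np.float64(258.36), np.float64(315.65)), (134, np.float64(258.7), np.float64(315.28)), (136, np.float64(259.3), np.float64(314.67)), (138, np.float64(259.47), np.float64(314.48)), (140, np.float64(259.58), np.float64(314.28)), (142, np.float64(260.29), np.float64(313.52)), (144, np.float64(260.43), np.float64(313.4)), (146, np.float64(260.67), np.float64(312.67)), (148, np.float64(261.31), np.float64(312.53))]
```

```bash
cat > r.py <<'E'
from g import *
from scipy.optimize import least_squares
s=cam("side"); a=cv2.cvtColor(cv2.imread("pics/side0.png"),cv2.COLOR_BGR2GRAY).astype(float)
A=a[:,264:276].mean(1); print("loaded rows",[(v,int(A[v])) for v in list(range(147,154))+list(range(160,182))])
_,p,R=cur(); R=R*FL.inv()
u0=270
def rows(phi,d,px=0):   # tray rolled by phi about its x in the grip, rim centre d below TCP
    Rt=R*Ro.from_euler('x',phi); piv=p-R.apply([0,0,d+8]); o=piv-Rt.apply([0,0,58])
    near=lambda x:o+Rt.apply([[x,32.6-65.2,66],[x,31.4-62.8,66],[x,-26,0]])
    out=[]
    for c in(270,304):
        # pick x so that columns match
        xs=np.linspace(-80,80,161); P=[proj(s,o+Rt.apply([[x,yy,zz] for x in xs])) for yy,zz in((32.6,66),(-31.4,66),(-26,0))]
        out+=[np.interp(c,*(Q[np.argsort(Q[:,0])].T)) for Q in P]
    return np.array(out)
for phi in(-8,-5,-2,0,2,5): print(phi,rows(np.radians(phi),37).round(2))
print("d 32",rows(0,32).round(2))
E
python3 r.py
```

```text
loaded rows [(147, 175), (148, 176), (149, 178), (150, 137), (151, 49), (152, 25), (153, 73), (160, 30), (161, 42), (162, 69), (163, 82), (164, 84), (165, 83), (166, 28), (167, 32), (168, 36), (169, 28), (170, 24), (171, 25), (172, 22), (173, 21), (174, 20), (175, 18), (176, 21), (177, 32), (178, 40), (179, 67), (180, 164), (181, 167)]
-8 [117.44 129.04 147.7  117.84 129.45 148.13]
-5 [117.01 129.62 147.49 117.41 130.03 147.91]
-2 [116.6  130.18 147.21 117.   130.6  147.64]
0 [116.34 130.55 147.   116.74 130.97 147.42]
2 [116.09 130.92 146.76 116.5  131.33 147.18]
5 [115.75 131.45 146.35 116.15 131.86 146.78]
d 32 [114.96 129.17 145.7  115.37 129.58 146.12]
```

```bash
python3 -m creep '[[[0,0.03,-0.1,-0.5,-0.1,0],[-0.01,0.06,-0.3,-0.98,-0.21,0],[-0.01,0.06,-0.3,-0.98,-0.21,0],[-0.01,0.06,-0.3,-0.98,-0.21,0],[-0.01,0.06,-0.3,-0.98,-0.21,0]]]' | egrep "eef|time"; sed -i 's/,145,156)/&/' k.py; python3 k.py; python3 - <<'E'
from g import *
s=cam("side")
_,p,R=cur(); Rt=RS(.21+np.pi,0); tz=R.apply([0,0,1.]); print("axis lateral",tz, R.as_quat())
pad=p+45*tz; 
for dd in(0,):
    o=pad-np.array([0,0,58]); print("origin",o)
    P=lambda y,z:proj(s,o+Rt.apply([[x,y,z] for x in np.linspace(-80,80,161)]))
    for n,y,z in(("far",32.6,66),("near",-31.4,66),("bot",-26,0)):
        Q=P(y,z); Q=Q[np.argsort(Q[:,0])]; print(n,np.interp([270,304],*Q.T).round(2))
E
```

```text
time_s: 16.25
eef_pos: [563.5, -162.5, 228.8]
[ 563.481 -162.474  228.904]
108 174 157 | 109 186 152 | 110 187 158 | 111 187 147 | 112 187 144 | 113 188 164 | 114 188 164 | 115 189 167 | 116 191 187 | 117 194 195 | 118 125 173 | 119 44 76 | 120 20 26 | 121 25 44 | 122 27 49 | 123 26 34 | 124 24 26 | 125 25 25 | 126 23 26 | 127 24 37 | 128 24 36 | 129 25 25 | 130 25 25 | 131 26 24 | 132 33 25 | 133 33 27 | 134 24 23 | 135 21 22 | 136 22 22 | 137 22 22 | 138 24 23 | 139 23 22 | 140 24 22 | 141 23 24 | 142 22 22 | 143 23 22 | 144 23 22 | 145 22 19 | 146 22 24 | 147 31 84 | 148 52 146 | 149 122 162 | 150 130 190 | 151 36 54 | 152 17 14 | 153 46 20 | 154 70 22 | 155 70 24 | 
[(116, np.float64(254.12), np.float64(307.59)), (118, np.float64(258.67), np.float64(314.76)), (120, np.float64(258.69), np.float64(314.68)), (122, np.float64(258.55), np.float64(315.3)), (124, np.float64(258.44), np.float64(315.31)), (126, np.float64(258.44), np.float64(315.44)), (128, np.float64(258.37), np.float64(315.48)), (130, np.float64(258.33), np.float64(315.58)), (132, np.float64(257.72), np.float64(315.67)), (134, np.float64(258.49), np.float64(315.54)), (136, np.float64(259.27), np.float64(314.64)), (138, np.float64(259.36), np.float64(314.48)), (140, np.float64(259.56), np.float64(313.75)), (142, np.float64(260.3), np.float64(313.61)), (144, np.float64(260.38), np.float64(313.3)), (146, np.float64(260.68), np.float64(312.53)), (148, np.float64(261.23), np.float64(312.43))]
axis lateral [ 0.013 -0.08  -0.997] [-0.104  0.994 -0.04   0.002]
origin [ 564.064 -165.979  126.119]
far [117.51 118.02]
near [131.83 132.36]
bot [148.05 148.58]
```

```bash
python3 -m creep '[[[0,0,-0.5,0,0,0],[0,0,-1.1,0,0,0],[0,0,-1.6,0,0,0],[0,0,-2,0,0,0],[0,0,-2.1,0,0,0],[0,0,-2.2,0,0,0],[0,0,-2.2,0,0,0]]]' | egrep "eef_p|force|time"; for i in 1 2 3; do python3 -m creep '[[[0,0,-0.05,0,0,0],[0,0,-0.1,0,0,0],[0,0,-0.1,0,0,0]]]' | egrep "eef_p|force"; done;  python3 -c "
from g import *
print(ctrl.sense()['wrist_torque'])"
```

```text
time_s: 16.93
eef_pos: [563.5, -161.9, 174.0]
force: [-0.2, 0.1, -2.0]
grip_force: 66.8
eef_pos: [563.4, -161.8, 171.6]
force: [0.2, 0.4, -1.9]
grip_force: 66.9
eef_pos: [563.3, -161.7, 168.7]
force: [1.1, -0.2, -2.3]
grip_force: 66.9
eef_pos: [563.3, -161.7, 166.1]
force: [-0.1, 0.8, -1.5]
grip_force: 66.9
[ 0.074  0.012 -0.01 ]
```

```bash
for i in 1 2 3; do python3 -m creep '[[[0,0,-0.04,0,0,0],[0,0,-0.08,0,0,0],[0,0,-0.08,0,0,0]]]' | egrep "eef_p|force"; done;  python3 -c "
from g import *
print(ctrl.sense()['wrist_torque'])"
```

```text
eef_pos: [563.3, -161.7, 164.2]
force: [0.2, 0.9, -1.5]
grip_force: 66.9
eef_pos: [563.3, -161.7, 162.2]
force: [0.2, 0.0, -1.5]
grip_force: 66.9
eef_pos: [563.3, -161.7, 160.2]
force: [0.1, 0.6, -2.7]
grip_force: 66.9
[ 0.073  0.024 -0.029]
```

```bash
python3 -m creep '[[[0,0,-0.04,0,0,0],[0,0,-0.08,0,0,0],[0,0,-0.08,0,0,0]]]' | egrep "eef_p|force"; python3 -m creep '[[[0,0,-0.04,0,0,0],[0,0,-0.06,0,0,0],[0,0,-0.06,0,0,0]]]' | egrep "eef_p|force"; python3 -c "
from g import *
print(ctrl.sense()['wrist_torque'])"
```

```text
eef_pos: [563.3, -161.7, 158.1]
force: [0.4, -0.1, -2.0]
grip_force: 66.9
eef_pos: [563.3, -161.7, 156.7]
force: [1.1, 0.0, -2.8]
grip_force: 66.9
[ 0.045  0.01  -0.049]
```

```bash
python3 -m creep '[[[0,0,-0.04,0,0,0],[0,0,-0.06,0,0,0],[0,0,-0.06,0,0,0]]]' | egrep "eef_p|force"; python3 -m creep '[[[0,0,-0.04,0,0,0],[0,0,-0.06,0,0,0],[0,0,-0.06,0,0,0]]]' | egrep "eef_p|force"; python3 -c "
from g import *
print(ctrl.sense()['wrist_torque'])"
```

```text
eef_pos: [563.3, -161.7, 155.3]
force: [-1.4, 0.4, -1.5]
grip_force: 66.9
eef_pos: [563.4, -161.8, 154.0]
force: [-1.9, 0.1, 0.2]
grip_force: 67.0
[ 0.023  0.111 -0.019]
```

```bash
python3 e.py | egrep -v old
```

```text
far rim d rows [12.44 12.31 12.23 12.48 12.57 12.66 12.52 12.57 12.61 12.52 12.47]
new loaded L/R [(164, np.float64(254.05), np.float64(313.64)), (166, np.float64(259.22), np.float64(313.61)), (168, np.float64(260.04), np.float64(312.88)), (170, np.float64(260.21), np.float64(312.35)), (172, np.float64(260.71), np.float64(311.69)), (174, np.float64(261.09), np.float64(311.39))] bottom [np.float64(179.22), np.float64(179.17), np.float64(179.52), np.float64(179.33), np.float64(179.33)]
spare L/R [(137, np.float64(259.38), np.float64(309.25)), (140, np.float64(259.42), np.float64(313.54)), (143, np.float64(259.17), np.float64(313.56)), (146, np.float64(258.95), np.float64(313.81)), (149, np.float64(258.69), np.float64(314.21)), (152, np.float64(258.41), np.float64(314.42)), (155, np.float64(259.27), np.float64(313.49)), (158, np.float64(259.34), np.float64(313.32)), (161, np.float64(259.16), np.float64(313.21))]
```

```bash
python3 -m creep '[[[0,0,-0.02,0,0,0],[0,0,-0.04,0,0,0],[0,0,-0.04,0,0,0]]]' | egrep "eef_p|force"; python3 -c "
from g import *
print(ctrl.sense()['wrist_torque'])"; python3 e.py | head -1
```

```text
eef_pos: [563.4, -161.9, 153.7]
force: [-3.6, 1.1, 5.2]
grip_force: 67.7
[0.101 0.448 0.001]
far rim d rows [12.42 12.33 12.24 12.47 12.53 12.67 12.46 12.31 12.37 12.35 12.3 ]
```

```bash
python3 -m creep '[[[0,0,-0.02,0,0,0],[0,0,-0.04,0,0,0],[0,0,-0.04,0,0,0]]]' - 40| egrep "eef_p|force"; python3 -c "
from g import *
print(ctrl.sense()['wrist_torque'])"
```

```text
eef_pos: [563.5, -161.9, 153.6]
force: [-7.3, 1.9, 12.3]
grip_force: 68.4
[ 0.13   0.897 -0.065]
```

```bash
python3 -m creep '[[[0,0,0.03,0,0,0],[0,0,0.03,0,0,0],[0,0,0.03,0,0,0]]]' | egrep "eef_p|force"; python3 -m creep '[[[0,0,0,0,0,0],[0,0,0,0,0,0],[0,0,0,0,0,0],[0,0,0,0,0,0]]]' 70 | egrep "eef_p|force|width"; python3 e.py|grep -v old; python3 -m creep '[[[0,0,0,0,0,0],[0,0,0,0,0,0],[0,0,0,0,0,0],[0,0,0,0,0,0]]]' 85 | egrep "eef_p|force|width";python3 e.py|grep -v old
```

```text
eef_pos: [563.6, -161.9, 153.6]
force: [-4.0, 1.5, 8.1]
grip_force: 67.9
eef_pos: [563.4, -161.8, 152.4]
force: [-0.3, 0.4, -0.5]
grip_width: 0.818
grip_force: 0.0
far rim d rows [12.42 12.27 12.24 12.33 12.33 12.45 12.23 12.25 12.34 12.25 12.12]
new loaded L/R [(164, np.float64(253.99), np.float64(313.62)), (166, np.float64(259.27), np.float64(313.63)), (168, np.float64(260.02), np.float64(312.91)), (170, np.float64(260.21), np.float64(312.38)), (172, np.float64(260.74), np.float64(311.72)), (174, np.float64(261.05), np.float64(311.39))] bottom [np.float64(179.26), np.float64(179.19), np.float64(179.41), np.float64(179.33), np.float64(179.26)]
spare L/R [(137, np.float64(259.5), np.float64(309.17)), (140, np.float64(259.4), np.float64(313.45)), (143, np.float64(259.02), np.float64(313.57)), (146, np.float64(258.95), np.float64(313.76)), (149, np.float64(258.69), np.float64(314.16)), (152, np.float64(258.41), np.float64(314.34)), (155, np.float64(259.25), np.float64(314.04)), (158, np.float64(259.34), np.float64(313.32)), (161, np.float64(259.18), np.float64(313.22))]
eef_pos: [563.4
[... 297 characters left out ...]
.float64(312.9)), (170, np.float64(260.24), np.float64(312.38)), (172, np.float64(260.73), np.float64(311.69)), (174, np.float64(261.05), np.float64(311.39))] bottom [np.float64(179.14), np.float64(179.21), np.float64(179.56), np.float64(179.41), np.float64(179.36)]
spare L/R [(137, np.float64(259.12), np.float64(309.21)), (140, np.float64(259.39), np.float64(313.43)), (143, np.float64(258.99), np.float64(313.53)), (146, np.float64(258.97), np.float64(313.76)), (149, np.float64(258.68), np.float64(314.17)), (152, np.float64(258.41), np.float64(314.34)), (155, np.float64(259.28), np.float64(314.06)), (158, np.float64(259.32), np.float64(313.33)), (161, np.float64(259.18), np.float64(313.22))]
```

```bash
python3 -m creep '[[[0,0.03,0.3,0,0,0],[-0.01,0.07,0.8,0,0,0],[-0.02,0.13,1.6,0,0,0],[-0.04,0.24,3,0,0,0],[-0.8,1,4,0,0,0],[-2,2,4.5,0,0,0],[-3.5,3,5,0,0,0],[-5,4,5,0,0,0],[-6,5,5,0,0,0],[-6,6,5,0,0,0],[-6,7,5,0,0,0],[-6,8,5,0,0,0],[-6,9,5,0,0,0],[-6,9,5,0,0,0]]]' 85| egrep "eef_p|force|time"; python3 e.py|grep -v old; python3 - <<'E'
from g import *
t=cam("top"); h=cv2.cvtColor(t["image"],cv2.COLOR_RGB2GRAY)
m=(h[160:260,345:415]<75).astype(np.uint8)
c=max(cv2.findContours(m,0,2)[0],key=cv2.contourArea); c=c+[345,160]
print(cv2.approxPolyDP(c,2.,True)[:,0].tolist(), cv2.minAreaRect(c))
C=np.array([563,-165,51])+RS(.21,0).apply([[a*80.5,b*32.5,66] for a,b in((1,1),(1,-1),(-1,-1),(-1,1))]); print(proj(t,C).round(1).tolist(),cv2.minAreaRect(proj(t,C).astype(np.float32)))
# did anything else move, compare with the first pictures
for n in("top","side"):
    a=cv2.imread(f"pics/{n}0.png").astype(int); b=cam(n)["image"][:,:,::-1].astype(int)
    d=(cv2.blur(np.abs(a-b).max(2).astype(np.float32),(3,3))>30).astype(np.uint8)
    k,_,st,ce=cv2.connectedComponentsWithStats(d); print(n,[(s[:4].tolist(),int(s[4])) for s in st[1:] if s[4]>15])
E
```

```text
time_s: 22.22
eef_pos: [412.9, 66.1, 278.3]
force: [-0.1, -0.4, 0.3]
grip_force: 0.0
far rim d rows [12.23 12.11 12.05 12.18 12.26 12.42 12.22 12.27 12.3  12.22 12.09]
new loaded L/R [(164, np.float64(253.99), np.float64(313.55)), (166, np.float64(254.02), np.float64(313.66)), (168, np.float64(254.03), np.float64(312.9)), (170, np.float64(254.07), np.float64(312.36)), (172, np.float64(260.74), np.float64(311.67)), (174, np.float64(261.05), np.float64(311.38))] bottom [np.float64(179.2), np.float64(179.18), np.float64(179.23), np.float64(179.21), np.float64(179.26)]
spare L/R [(137, np.float64(259.36), np.float64(309.5)), (140, np.float64(259.38), np.float64(312.92)), (143, np.float64(259.29), np.float64(312.94)), (146, np.float64(259.2), np.float64(312.8)), (149, np.float64(258.96), np.float64(312.76)), (152, np.float64(258.6), np.float64(313.0)), (155, np.float64(259.27), np.float64(313.74)), (158, np.float64(259.34), np.float64(313.29)), (161, np.float64(259.34), np.float64(313.23))]
[[385, 171], [359, 176], [354, 181], [370, 248], [401, 240]] ((377.3524169921875, 209.36776733398438), (73.33024597167969, 35.31797790527344), 76.86598205566406)
[[358.1, 176.1], [385.9, 170.5], [402.3, 240.1], [374.2, 246.1]] ((380.2448425292969, 208.06983947753906), (72.28437042236328, 28.772756576538086), 77.07838439941406)
top [([355, 171, 48, 71], 628), ([365, 187, 21, 46], 441), ([184, 225, 352, 195], 33051), ([245, 242, 15, 4], 53), ([490, 378, 70, 42], 1525)]
side [([392, 0, 132, 30], 2467), ([392, 22, 13, 9], 86), ([258, 26, 302, 311], 45340), ([419, 40, 13, 5], 43), ([271, 161, 32, 6], 151), ([253, 162, 7, 17], 66), ([494, 164, 4, 10], 19), ([490, 178, 19, 15], 169), ([489, 194, 28, 7], 52), ([481, 197, 5, 5], 16), ([483, 206, 4, 7], 22), ([466, 216, 14, 20], 111), ([276, 220, 6, 8], 28), ([284, 261, 7, 16], 90)]
```

```bash
python3 -c "
from rig import ctrl
print(ctrl.finish_job())"
```

```text
the job is handed in; nothing more can be done
None
```

The job is handed in at about 22 s of the 48 s, after one failed try: the spare tray first caught on the tile tray's near rim and tipped against it when released, so I re-gripped it, levelled it and lowered it end for end until it rested about 51 mm up while held, and after release both cameras showed it level, with the tile tray and everything else in view where they were; I could not see whether any tiles shifted when it tipped, and I have no verdict back.

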